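# Wring a gauge block onto the setting stand and swing the keeper over

## Task

Make up the gauge stack in the setting stand: take the thicker of the two loose steel gauge blocks, set it down flat and lengthwise on the fixed block, overlapping only about half its length at the end away from the stop plate, and from there wring it on by sliding it along, face on face, until it meets the stop plate and is flush with the fixed block all round. Do not lower it straight onto its final place. Then swing the keeper arm over the stack as far as it goes, let go, and leave the thinner block and the other things on the bench where they lie.

Things in the scene. Friction and masses are not known exactly. Their poses are not given: they have to be found in the camera images.
- block_thick: The block to wring on: loose plain steel gauge block, 80 long (its x) x 35 wide (its y) x 28 mm thick (z), about 0.6 kg, two small dark dots (hole marks) on top. Lies flat on the bench to the left or right of the stand. Origin: centre of its underside. Turning it half round about z makes no difference.
- block_thin: The other loose steel gauge block, 80 x 35 mm too but only 14 mm thick; leave it alone. Origin: centre of its underside.
- stand: Fixed stand, origin on its underside; x = sliding direction, to the stop plate, away from the robot. In mm: base plate x -75..85, y -50..50, 12 high; on it the fixed steel block 80 x 35 x 30, x -60..20, y -17.5..17.5, top z 42; at its +x end the stop plate x 20..32, 50 wide, top z 56; behind, at x 62 y 0, the keeper arm's pivot post, 18 thick.
- seat (a point): Centre of the fixed block's top face (stand x -20, y 0, z 42 mm), axes as the stand's. The thick block's origin comes here when it is fully wrung on (its end then touches the stop plate); set down half overlapping, its origin is about 40 mm to the -x side of here.
- keeper (a joint): Keeper arm's angle about the upright post, rad: 0 = over the stack, pointing to the stand's -x, at its end stop (closed). Starts at 1.2 to 1.7, swung out to the stand's -y side (limit 1.9); closes clockwise from above. Stays where left; needs about 1.5 N at the knob. Level, underside z 73, top z 81 mm: passes 3 mm over the thick block's top (70).
- keeper_knob (a point): Centre of the top of the round black upright knob on the keeper arm's free end: knob 16 mm across, 34 mm tall above the arm (z 81 to 115 mm over the bench), 82 mm from the pivot axis. Closed, it stands right over the seat's centre. Pinch or push it.
- bearing: Bystander: steel ball bearing ring, 72 mm across, 18 mm high, behind on the right. Origin: centre of its underside.
- brake_pad: Bystander: dark brake pad, 44 x 120 x 16 mm, behind on the left. Origin: centre of its underside.
There are look-alikes about, which are no part of the job. Leave any green look-alike of the stand alone.

How it is judged:
By the outcome, as a careful person would: the job done as asked, in the order asked, and still so for the second after the job is handed in, with the robot touching nothing.
It also fails if it takes over 54 s, if anything falls off the work surface, if the arm or the gripper's body presses on something with over 40 N, if the wrist force passes 120 N, or if a joint passes its speed limit or range.

## Robot

A 6-joint arm with a two-finger parallel gripper is mounted at the origin on a cart in front of the work surface, level with it; the furniture and walls round the work are solid. World frame = base frame: x ahead of the robot, y to its left, z up, the work surface at z = 0. Lengths are in m, angles in degrees, forces in N, time in s.
With the tool pointing down it reaches from about 0.35 to 0.725 m from the base axis. Payload 6 kg.
Tool frame: the origin (TCP) lies midway between the tips of the shut fingers; the grasp point (between the pads) lies 19 mm behind it; z points along the fingers, y is the line along which they close (so a half turn about z gives the same grasp; the last joint's range is limited). The gripper opens to 85 mm and grips with 20 to 120 N. Pads are 22 mm wide; open, the fingers measure 114 mm over their backs; the gripper's body (76 mm by 85 mm) begins 54 mm behind the grasp point. The pads swing forward as they close: fully open they stand 13 mm farther back than shut.
Start: joints at [82.718, 2.303, 4.859, 0, -92.561, -19.12], TCP at [0.267, 0.537, 0.194] pointing down, gripper open.
Joint ranges: [-146.85, 146.85], [-73.84, 115.35], [-62.03, 85.46], [-188.31, 113.3], [-161.28, -10.13], [-171.36, 171.36]. Speed limits (degrees/s): [147.25, 147.25, 172.46, 180, 180, 180].

## Interface

Orientations are given as [roll, pitch, yaw] about the fixed x, y, z axes, in that order (R = Rz(yaw) Ry(pitch) Rx(roll)).
In Python, from workcell import env, read_camera, camera_info gives the robot as it stands.
- The arm moves only by the tool arm_command, never from a script. Its argument "plan" is a list that holds one entry, the list of rows, each a list of 5 numbers: the shift along the tool's x, y, z in m, then the turn about the tool's z in rad, then the finger opening in m, from 0 to 0.0854. In form: [[[x, y, z, yaw, gripper], ...]]. A call has 1 to 10 rows; each row is the pose to reach, as a shift and turn from the pose commanded when the call began, along the tool's axes at that moment; what a row does not reach only later rows make up. A row lasts 1/8 s, in which the tool goes at most 62.5 mm and 10.7 degrees, less where a joint would pass 70% of its speed; a pose out of reach is approached as far as the arm can. A call with a gripper value outside its range is refused whole. The fingers move at their own pace and stop on an object; "force" is the grip in N (left out, the last holds). Time passes only in rows, so rows that repeat a pose let the fingers close. It gives the time, the measured TCP pose, the force, the opening and the grip force at its end, in the units of the state.
- env.read_state(): the state, without advancing time (a new reading comes with each control period).
- read_camera(name): name is "scene" or "top"; returns the picture (384x512x3 uint8, red, green, blue); there is no depth.
- camera_info(name): a dict with "fovy" (degrees; the focal length in pixels is half the picture's height over the tangent of half this angle, whatever the lens; pixels are square), "cx", "cy" (the principal point, pixels), "k1" (the pictures are not rectified: a ray, as slopes to the right and down, at radius r is drawn at 1 + k1 r^2 times it, then the intrinsics apply), "position" and "orientation" of the camera in the world. Camera axes: x right, y up, looking along -z (the intrinsics and any distortion apply to the point x, -y, -z); pixel columns grow to the right and rows downward; lengths in m; the calibration is good to about 2 mm. A picture is of the moment at which its call begins. camera_info takes no time and is no camera call.
- env.sign_off(): hands the job in; it is judged then, once.
The state is a dict: "t": time; "joints": joint angles; "qvel": joint speeds; "tau": joint torques, N m; "position": TCP position; "tool_rot": TCP orientation; "contact_force": force on the tool from outside, world axes, zero at the start; "moment": the same for the moment, N m; "width": opening from 0.0 (shut) to 1.0 (fully open); "gripper_force": force on a finger pad.
Only numpy, scipy, OpenCV 4.12 (cv2) and the standard library are available. Lean on these libraries where they do the work, as an engineer would, in place of code of your own. Each camera call takes 0.05 s, during which the arm holds its last target. There are 200 camera calls.

## Working session

There is one attempt and no reset: what is moved stays moved. The work goes in short steps, Python scripts to look and compute and a tool call to move; the robot and the scene stay as the last step left them, time stands still between calls to the robot, and variables do not carry over. Pictures are saved under pics/ and viewed, at most 10 in all, crops included, and the job is handed in when it is done.

Besides the shell and the picture viewer there is one more tool, called after "Call:" as name([rows], argument=value, ...), one row to a line, values as JSON. arm_command: Moves the arm, as the interface text tells. Its arguments: {"type":"object","properties":{"plan":{"type":"array","items":{"type":"array","items":{"type":"array","items":{"type":"number"}}}},"force":{"type":"number"}},"required":["plan"]}

```bash
mkdir -p pics; cat > h.py <<'E'
import numpy as np, cv2
from workcell import env, read_camera, camera_info
from scipy.spatial.transform import Rotation as R
def cam(n):
    c=camera_info(n); o=np.array(c['orientation'],float)
    M=o if o.shape==(3,3) else R.from_euler('xyz',o,degrees=True).as_matrix()
    return c,M,192/np.tan(np.radians(c['fovy'])/2)
def px2w(n,u,v,z):
    c,M,f=cam(n); d=np.array([(u-c['cx'])/f,(v-c['cy'])/f]); s=d.copy()
    for _ in range(30): s=d/(1+c['k1']*(s@s))
    r=M@np.array([s[0],-s[1],-1]); p=np.array(c['position'])
    return p+r*(z-p[2])/r[2]
def w2px(n,P):
    c,M,f=cam(n); q=M.T@(np.array(P)-c['position']); s=np.array([q[0],-q[1]])/-q[2]
    return s*(1+c['k1']*(s@s))*f+[c['cx'],c['cy']]
def snap(n,name,crop=None,k=1):
    im=read_camera(n)[:,:,::-1]
    cv2.imwrite('pics/raw_'+name,im)
    if crop: a,b,c,d=crop; im=im[b:d,a:c]
    cv2.imwrite('pics/'+name,cv2.resize(im,None,fx=k,fy=k,interpolation=cv2.INTER_CUBIC))
E
python3 - <<'E'
from h import *
for n in ('top','scene'):
    print(camera_info(n)); snap(n,n+'0.png',None,1.5)
print(env.read_state())
E
```

```text
{'fovy': 44.33636035282415, 'cx': 252.1437773659313, 'cy': 184.40521548991615, 'k1': -0.07216475007481288, 'position': array([ 0.29800176, -0.01547577,  1.30218188]), 'orientation': array([ 10.65375975,   0.61823969, -89.33644525])}
{'fovy': 50.90798778655363, 'cx': 253.39364633484732, 'cy': 189.87625786712434, 'k1': -0.1369011642415745, 'position': array([-0.08637481, -0.75604428,  0.94904909]), 'orientation': array([ 48.01615458,  -0.71413825, -37.95852929])}
{'t': 0.1, 'joints': array([ 8.27173836e+01,  2.33499578e+00,  4.80795841e+00, -2.30316726e-02,
       -9.25628777e+01, -1.91199835e+01]), 'qvel': array([ 0.02446026, -0.10190055,  0.1037005 ,  0.04653597,  0.06419283,
       -0.05080759]), 'tau': array([-4.49520288e-03, -3.69348586e+01,  3.48281157e+01,  6.95150033e+00,
       -4.47167156e-03,  4.67347334e-06]), 'position': array([0.26658384, 0.53712049, 0.19358132]), 'tool_rot': array([ 1.79907508e+02, -7.71049697e-03, -2.64015818e+01]), 'contact_force': array([-0.58230534, -0.23832434, -0.833673  ]), 'moment': array([-0.03309172, -0.00195919,  0.00344291]), 'gripper_force': 0.0, 'width': 1.0024460165476556}
```

View pics/top0.png

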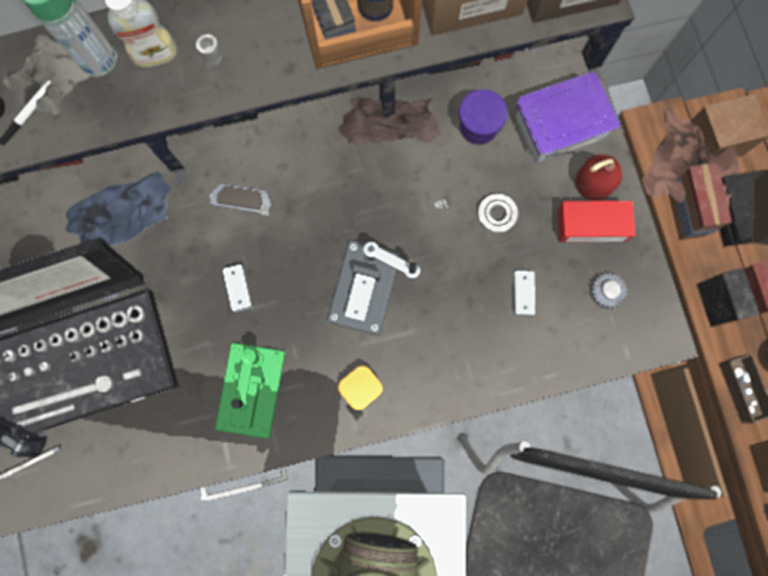

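View pics/scene0.png

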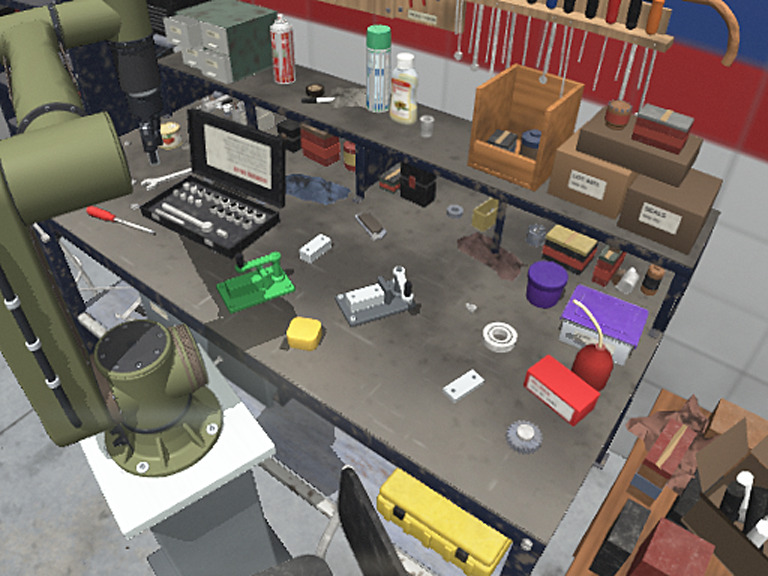

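The top view shows the stand at about (363,285), the left block at (236,288), the right block at (525,292) and the knob at (413,270) (1.5x pixels). In the scene view the left block is visibly thicker. Next I'll take enlarged crops.

```bash
python3 - <<'E'
from h import *
im=cv2.imread('pics/raw_top0.png')
k=5
a=cv2.resize(im[150:230,135:195],None,fx=k,fy=k,interpolation=cv2.INTER_CUBIC)
b=cv2.resize(im[150:230,210:300],None,fx=k,fy=k,interpolation=cv2.INTER_CUBIC)
cv2.imwrite('pics/crop1.png',np.hstack([a,b]))
E
```

```text
(no output)
```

View pics/crop1.png

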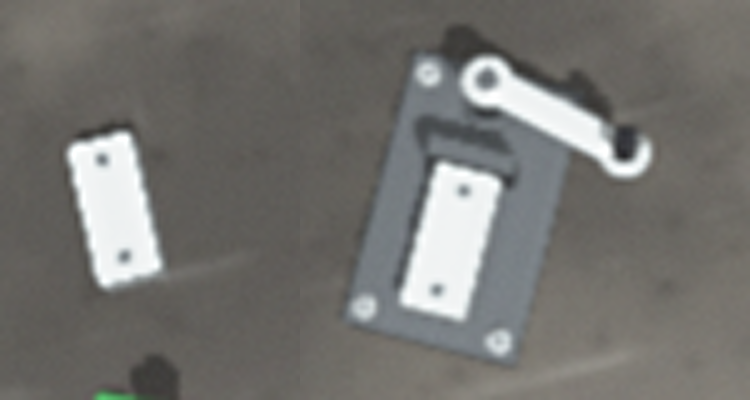

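```bash
python3 - <<'E'
from h import *
A=lambda u,v,z:px2w('top',135+(u-2)/5,150+(v-2)/5,z)
B=lambda u,v,z:px2w('top',210+(u-302)/5,150+(v-2)/5,z)
def ana(p,q,n):
    d=p-q; print(n,(p+q)/2,'yaw',np.degrees(np.arctan2(d[1],d[0])),'len',np.linalg.norm(d))
ana(A(102,159,.028),A(124,257,.028),'thick dots')
ana(B(463,190,.042),B(437,289,.042),'fixed dots')
ana((B(437,160,.042)+B(503,182,.042))/2,(B(465,320,.042)+B(400,303,.042))/2,'fixed ends')
im=cv2.imread('pics/raw_top0.png')
g=im.min(2)
def rect(x0,y0,x1,y1,z,n):
    m=(g[y0:y1,x0:x1]>170).astype(np.uint8)
    N,l,s,c=cv2.connectedComponentsWithStats(m); i=1+s[1:,4].argmax()
    ct=max(cv2.findContours((l==i).astype(np.uint8),0,1)[0],key=cv2.contourArea)[:,0]
    W=np.array([px2w('top',x0+u,y0+v,z)[:2] for u,v in ct],np.float32)*1000
    print(n,cv2.minAreaRect(W),W.mean(0))
rect(140,165,175,215,.028,'thick'); rect(228,180,253,218,.042,'fixed'); rect(335,170,365,220,.014,'thin')
pv=B(487,78,.081); kb=B(625,141,.115); print('pivot',pv,'knob',kb,np.linalg.norm((pv-kb)[:2]))
for p in((428,72),(363,306),(498,341)): print(B(*p,.012))
# tool axes
print(env.read_state()['tool_rot'])
E
```

```text
thick dots [0.51607405 0.26275694 0.028     ] yaw 15.235398564948445 len 0.056712365825218984
fixed dots [0.49859635 0.03439746 0.042     ] yaw -13.63248329425564 len 0.05600029186152639
fixed ends [0.4977507  0.03369726 0.042     ] yaw -13.863490553790186 len 0.07954285669588342
thick ((515.4358520507812, 262.045654296875), (80.19337463378906, 35.3464469909668), 15.40746784210205) [515.7409  262.29767]
fixed ((497.5243835449219, 34.21997833251953), (36.19757080078125, 81.08055877685547), 75.96638488769531) [497.33655   34.449074]
thin ((513.1263427734375, -269.13262939453125), (36.34136962890625, 79.6414794921875), 88.63103485107422) [ 513.98364 -269.71838]
pivot [0.5793825  0.01463597 0.081     ] knob [ 0.53899978 -0.0575829   0.115     ] 0.08274254948526327
[0.59844344 0.04955731 0.012     ]
[0.46562089 0.0830545  0.012     ]
[0.4470041  0.00827109 0.012     ]
[ 1.79907508e+02 -7.71049697e-03 -2.64015818e+01]
```

Call:
arm_command([
  [[0.03, 0.037, -0.03, -0.18, 0.0854], [0.06, 0.073, -0.05, -0.36, 0.0854], [0.088, 0.109, -0.05, -0.54, 0.0854], [0.14, 0.115, -0.05, -0.728, 0.0854], [0.19, 0.12, -0.03, -0.728, 0.0854], [0.245, 0.125, 0.0, -0.728, 0.0854], [0.3, 0.13, 0.03, -0.728, 0.0854], [0.345, 0.136, 0.07, -0.728, 0.0854], [0.345, 0.136, 0.07, -0.728, 0.0854], [0.345, 0.136, 0.07, -0.728, 0.0854]],
], force=40)

```text
t: 1.35
position: [0.5154, 0.2621, 0.1247]
tool_rot: [180.0, -0.0, 15.3]
contact_force: [0.1, 0.3, 1.1]
width: 0.998
gripper_force: 0.0
```

Call:
arm_command([
  [[0, 0, 0.05, 0, 0.0854], [0, 0, 0.09, 0, 0.0854], [0, 0, 0.118, 0, 0.0854], [0, 0, 0.118, 0, 0.0854], [0, 0, 0.118, 0, 0.02], [0, 0, 0.118, 0, 0.02], [0, 0, 0.118, 0, 0.02], [0, 0, 0.118, 0, 0.02], [0, 0, 0.118, 0, 0.02], [0, 0, 0.118, 0, 0.02]],
], force=40)

```text
t: 2.6
position: [0.5153, 0.2621, 0.0064]
tool_rot: [180.0, 0.0, 15.3]
contact_force: [1.3, -0.4, -0.8]
width: 0.233
gripper_force: 0.0
```

```bash
python3 - <<'E'
from h import *
s=env.read_state(); print(s['position'],s['width']*85.4,s['gripper_force'],s['contact_force'])
snap('scene','s1.png',(170,120,300,220),6)
E
```

```text
[0.5153164  0.2620997  0.00644733] 19.88735584399079 0.0 [ 1.32629019 -0.36455194 -0.82036761]
```

View pics/s1.png

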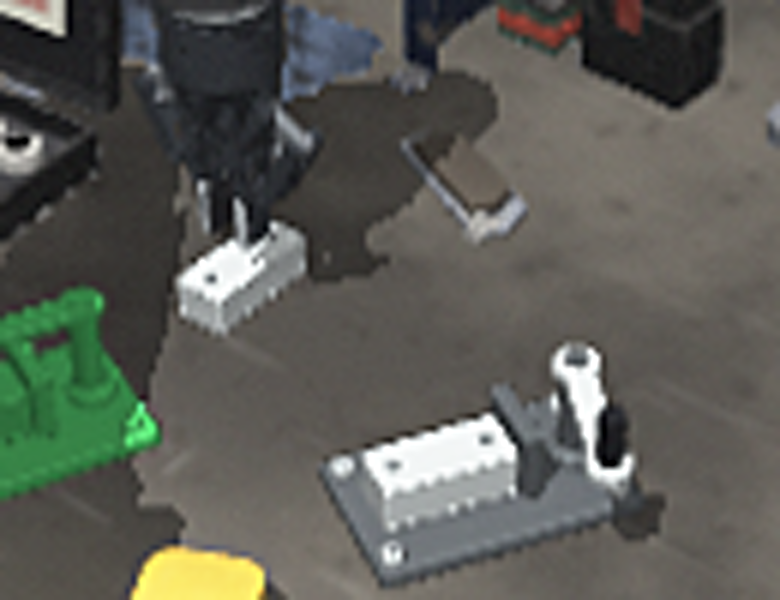

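The scene crop shows the fingers closed to 20 mm at (235,215), and the block top is centred at (243,262). The tips seem to be behind or above the block, so I'll project the TCP to check.

```bash
python3 - <<'E'
from h import *
f=lambda P:((w2px('scene',P)-[170,120])*6+3).round()
for P in [(.5153,.2621,.0),(.5153,.2621,.006),(.5153,.2621,.028),(.5153,.2621,.05)]: print(P,f(P))
c=lambda a,b,z:(.5153+a*np.cos(.267)-b*np.sin(.267),.2621+a*np.sin(.267)+b*np.cos(.267),z)
for a,b in((-.04,-.0175),(.04,-.0175),(.04,.0175),(-.04,.0175)): print(f(c(a,b,0)),f(c(a,b,.028)))
# fixed corners
q=lambda a,b,z:(.498+a*np.cos(-.2426)-b*np.sin(-.2426),.0342+a*np.sin(-.2426)+b*np.cos(-.2426),z)
for a,b in((-.04,-.0175),(.04,-.0175),(.04,.0175),(-.04,.0175)): print('F',f(q(a,b,.012)),f(q(a,b,.042)))
snap('top','t1.png',(110,110,240,210),6)
E
```

```text
(0.5153, 0.2621, 0.0) [241. 293.]
(0.5153, 0.2621, 0.006) [240. 286.]
(0.5153, 0.2621, 0.028) [238. 258.]
(0.5153, 0.2621, 0.05) [236. 229.]
[219. 337.] [216. 301.]
[304. 272.] [302. 237.]
[262. 251.] [259. 216.]
[177. 315.] [173. 279.]
F [383. 532.] [382. 492.]
F [515. 492.] [516. 453.]
F [490. 453.] [491. 414.]
F [360. 492.] [358. 452.]
```

View pics/t1.png

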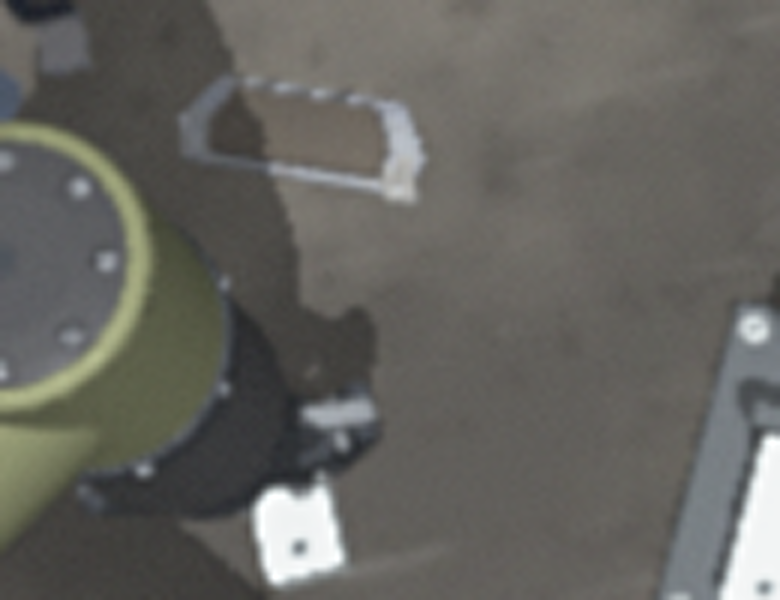

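```bash
python3 - <<'E'
from h import *
for z in (.194,.206,.22,.24): print(z,w2px('scene',(.2666,.5371,z))*1.5)
print(env.read_state())
im=cv2.imread('pics/raw_scene0.png')[40:125,60:145]
j=cv2.imread('pics/raw_s1.png')[110:180,185:235]
cv2.imwrite('pics/c2.png',np.hstack([cv2.resize(im,(400,400)),cv2.resize(j,(400,560))[:400] if 0 else cv2.resize(j[:40+10],(400,400))]))
E
```

```text
0.194 [161.10397642 172.15911789]
0.206 [160.05651378 167.85925865]
0.22 [158.82589269 162.79004859]
0.24 [157.05193951 155.44876821]
{'t': 2.7, 'joints': array([ 4.68330816e+01,  2.45887837e+00, -1.47824692e+01,  3.91119665e-03,
       -7.27738040e+01,  5.84734440e+01]), 'qvel': array([ 0.03234422,  0.00335433, -0.02103701,  0.02695028,  0.09785893,
       -0.05821396]), 'tau': array([-2.97017999e-03, -3.54207051e+01,  3.32244194e+01,  6.62945822e+00,
       -1.60164811e-03, -9.78503977e-05]), 'position': array([0.51528518, 0.26209396, 0.00641113]), 'tool_rot': array([1.79988893e+02, 1.09619177e-02, 1.53076833e+01]), 'contact_force': array([ 0.12546754, -0.16002511, -0.50001345]), 'moment': array([ 0.00491888, -0.02239212,  0.01386262]), 'gripper_force': 0.0, 'width': 0.23225644756502498}
```

View pics/c2.png

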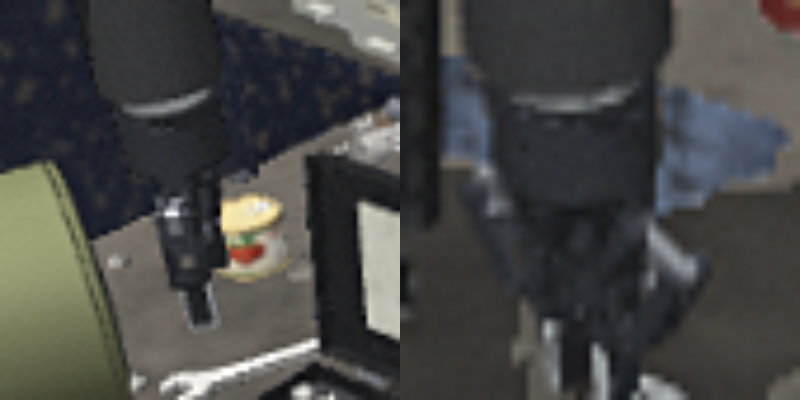

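```bash
python3 - <<'E'
from h import *
for s in (1,-1): print(s,w2px('scene',(.2666-s*.019,.5371-s*.0383,.207))*1.5,w2px('scene',(.2666-s*.019,.5371-s*.0383,.24))*1.5)
im=cv2.imread('pics/raw_s1.png')[140:182,190:226]; K=14
a=cv2.resize(im,None,fx=K,fy=K,interpolation=cv2.INTER_CUBIC)
cv2.imwrite('pics/c3.png',a)
f=lambda P:(((w2px('scene',P)-[190,140])+.5)*K).round()
T=np.array([.2638,-.9646]); C=np.array([.5153,.2621])
for z in (.0064,.028,.05): print(z,[f((*(C+T*y),z)) for y in (-.010,.010)])
c=lambda a,b,z:(.5153+a*np.cos(.267)-b*np.sin(.267),.2621+a*np.sin(.267)+b*np.cos(.267),z)
print([f(c(a,b,.028)) for a,b in((-.04,-.0175),(.04,-.0175),(.04,.0175),(-.04,.0175))])
E
```

```text
1 [158.54514609 176.80744492] [155.51831773 164.59688846]
-1 [161.34465342 158.61105519] [158.53134669 146.72170156]
0.0064 [array([252., 371.]), array([309., 399.])]
0.028 [array([247., 307.]), array([304., 335.])]
0.05 [array([242., 241.]), array([299., 269.])]
[array([224., 423.]), array([424., 272.]), array([325., 224.]), array([124., 371.])]
```

View pics/c3.png

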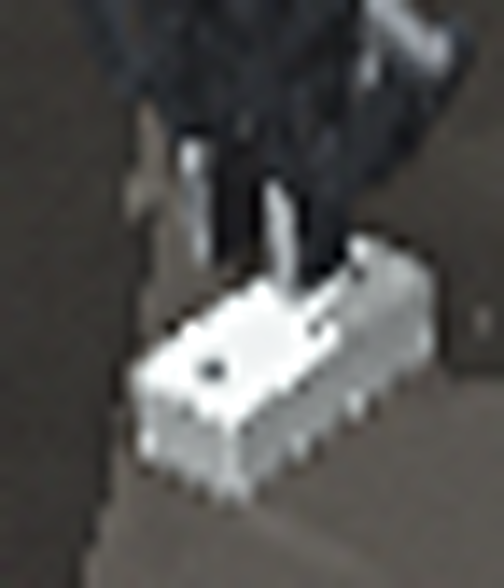

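The enlarged crop shows both fingertips, at (205,262) and (285,300), hovering over the block top. That matches a tip height of about 0.048 m at the right x and y. The real tips therefore sit about 38–40 mm above the reported TCP. I'll open and go lower.

Call:
arm_command([
  [[0, 0, 0, 0, 0.0854], [0, 0, 0, 0, 0.0854], [0, 0, 0, 0, 0.0854], [0, 0, 0, 0, 0.0854], [0, 0, 0.01, 0, 0.0854], [0, 0, 0.02, 0, 0.0854], [0, 0, 0.028, 0, 0.0854], [0, 0, 0.034, 0, 0.0854], [0, 0, 0.036, 0, 0.0854], [0, 0, 0.036, 0, 0.0854]],
])

```text
t: 3.95
position: [0.5154, 0.2622, -0.0295]
tool_rot: [180.0, -0.0, 15.3]
contact_force: [-0.1, 0.3, 0.7]
width: 0.999
gripper_force: 0.0
```

Call:
arm_command([
  [[0, 0, 0, 0, 0.02], [0, 0, 0, 0, 0.02], [0, 0, 0, 0, 0.02], [0, 0, 0, 0, 0.02], [0, 0, 0, 0, 0.02], [0, 0, 0, 0, 0.02]],
])

```text
t: 4.7
position: [0.5158, 0.2618, -0.0288]
tool_rot: [180.0, -0.0, 15.3]
contact_force: [0.6, -4.0, 5.2]
width: 0.401
gripper_force: 42.9
```

```bash
python3 - <<'E'
from h import *
s=env.read_state(); print(s['position'],s['width']*85.4,s['gripper_force'],s['contact_force'])
read=snap('scene','s2.png',(190,140,226,182),14)
E
```

```text
[ 0.51579409  0.2618179  -0.02875059] 34.26611787102365 42.93186128139496 [ 0.61573386 -3.97189436  5.17569298]
```

View pics/s2.png

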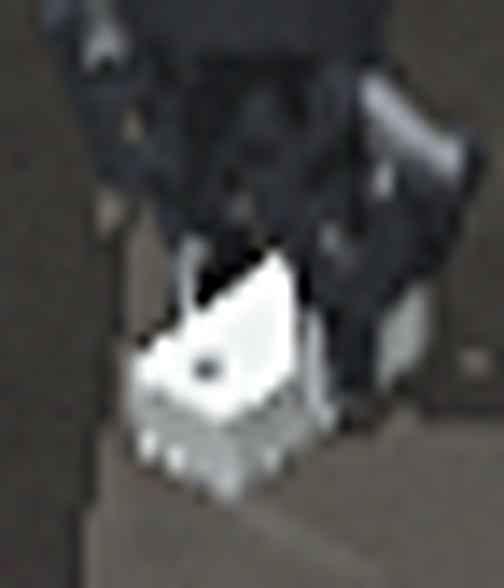

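The crop shows the block gripped between the fingers, with the near tip at (330,422), about 9 mm above the bench. The reported z of -0.029 corresponds to the block bottom at 0. Now I'll lift and carry it over the set-down place.

Call:
arm_command([
  [[0, 0, -0.03, 0, 0.02], [0, 0, -0.07, 0, 0.02], [-0.01, 0.02, -0.1, 0.08, 0.02], [-0.035, 0.06, -0.1, 0.2, 0.02], [-0.06, 0.105, -0.1, 0.33, 0.02], [-0.085, 0.15, -0.1, 0.45, 0.02], [-0.105, 0.185, -0.1, 0.51, 0.02], [-0.11, 0.197, -0.1, 0.51, 0.02], [-0.11, 0.197, -0.1, 0.51, 0.02]],
], force=60)

```text
t: 5.88
position: [0.4606, 0.043, 0.0694]
tool_rot: [-180.0, 0.1, -14.0]
contact_force: [0.2, -0.8, -5.1]
width: 0.395
gripper_force: 62.4
```

```bash
python3 - <<'E'
from h import *
s=env.read_state(); print(s['position'],s['tool_rot'],s['width']*85.4,s['gripper_force'],s['contact_force'])
u,v=w2px('top',(.47,.04,.1)); print(u,v)
snap('top','t2.png')
im=cv2.imread('pics/raw_t2.png')[130:240,200:290]; a=cv2.resize(im,None,fx=5,fy=5,interpolation=cv2.INTER_CUBIC)
j=read_camera('scene')[:,:,::-1]; cv2.imwrite('pics/raw_s3.png',j)
u,v=w2px('scene',(.47,.04,.08)).astype(int); print(u,v)
b=cv2.resize(j[v-50:v+60,u-35:u+35],None,fx=5,fy=5,interpolation=cv2.INTER_CUBIC)
cv2.imwrite('pics/m1.png',np.hstack([a,b]))
E
```

```text
[0.46062548 0.04299357 0.06935276] [-1.79985976e+02  9.61222677e-02 -1.39536009e+01] 33.713834017612655 62.43459105491638 [ 0.22826699 -0.78986094 -5.07510587]
236.42284848994922 204.85599127546647
234 188
```

View pics/m1.png

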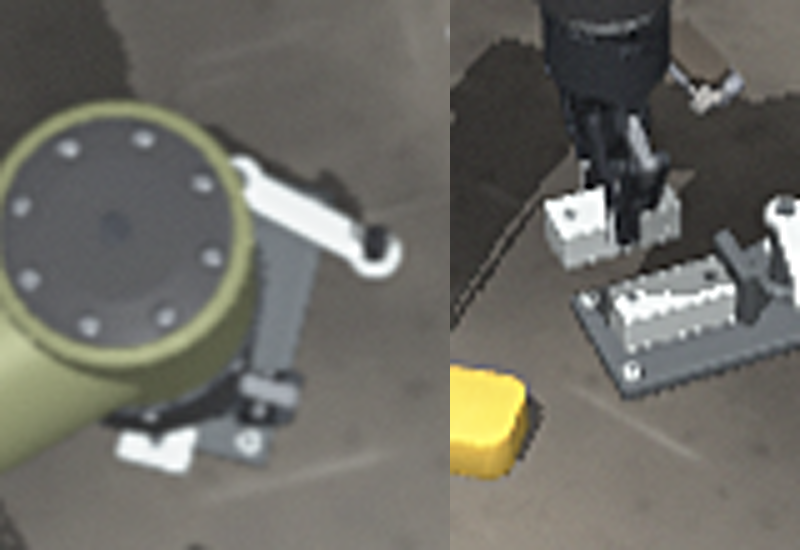

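The picture shows the block held level over the near end of the fixed block: scene side at (615,225), fixed block at (675,300). Lowering now.

Call:
arm_command([
  [[0, 0, 0.025, 0, 0.02], [0, 0, 0.044, 0, 0.02], [0, 0, 0.05, 0, 0.02], [0, 0, 0.053, 0, 0.02], [0, 0, 0.055, 0, 0.02], [0, 0, 0.055, 0, 0.02]],
])

```text
t: 6.72
position: [0.4615, 0.0433, 0.016]
tool_rot: [-180.0, -0.0, -13.9]
contact_force: [-0.2, 0.1, -5.5]
width: 0.392
gripper_force: 62.3
```

Call:
arm_command([
  [[0, 0, 0.001, 0, 0.02], [0, 0, 0.002, 0, 0.02], [0, 0, 0.003, 0, 0.02], [0, 0, 0.003, 0, 0.02]],
])

```text
t: 7.22
position: [0.4613, 0.0431, 0.0133]
tool_rot: [180.0, -0.0, -13.9]
contact_force: [-5.5, 0.5, 3.1]
width: 0.396
gripper_force: 63.2
```

Call:
arm_command([
  [[0.003, 0, 0, 0, 0.02], [0.007, 0, 0, 0, 0.02], [0.011, 0, 0, 0, 0.02], [0.015, 0, 0, 0, 0.02], [0.019, 0, 0, 0, 0.02], [0.023, 0, 0, 0, 0.02], [0.027, 0, 0, 0, 0.02], [0.031, 0, 0, 0, 0.02], [0.033, 0, 0, 0, 0.02], [0.033, 0, 0, 0, 0.02]],
])

```text
t: 8.48
position: [0.4937, 0.0351, 0.0133]
tool_rot: [180.0, -0.0, -13.9]
contact_force: [-4.1, -0.0, 3.6]
width: 0.397
gripper_force: 63.6
```

Call:
arm_command([
  [[0.001, 0, 0, 0, 0.02], [0.002, 0, 0, 0, 0.02], [0.003, 0, 0, 0, 0.02], [0.004, 0, 0, 0, 0.02], [0.004, 0, 0, 0, 0.02]],
])

```text
t: 9.1
position: [0.4972, 0.0343, 0.0133]
tool_rot: [180.0, -0.0, -13.9]
contact_force: [-7.0, 1.4, 4.6]
width: 0.396
gripper_force: 63.8
```

Call:
arm_command([
  [[0.001, 0, 0, 0, 0.02], [0.002, 0, 0, 0, 0.02], [0.002, 0, 0, 0, 0.02]],
])

```text
t: 9.48
position: [0.4987, 0.0339, 0.0133]
tool_rot: [180.0, 0.0, -13.9]
contact_force: [-9.5, 2.2, 6.8]
width: 0.392
gripper_force: 64.0
```

Call:
arm_command([
  [[0.001, 0, 0, 0, 0.02], [0.002, 0, 0, 0, 0.02], [0.002, 0, 0, 0, 0.02]],
])

```text
t: 9.85
position: [0.4986, 0.0339, 0.0133]
tool_rot: [180.0, 0.3, -13.9]
contact_force: [-21.1, 6.7, 14.0]
width: 0.393
gripper_force: 64.9
```

Call:
arm_command([
  [[-0.001, 0, 0, 0, 0.02], [-0.001, 0, 0, 0, 0.0854], [-0.001, 0, 0, 0, 0.0854], [-0.001, 0, 0, 0, 0.0854], [-0.001, 0, 0, 0, 0.0854], [-0.001, 0, 0, 0, 0.0854], [-0.001, 0, 0.012, 0, 0.0854], [-0.001, 0, 0.022, 0, 0.0854], [-0.001, 0, 0.022, 0, 0.0854]],
])

```text
t: 10.98
position: [0.499, 0.0331, -0.0111]
tool_rot: [179.9, 0.1, -13.9]
contact_force: [0.9, 0.7, 0.6]
width: 1.001
gripper_force: 0.0
```

Call:
arm_command([
  [[0, 0, 0, 0, 0.045], [0, 0, 0, 0, 0.039], [0, 0, 0, 0, 0.037], [0, 0, 0, 0, 0.035], [0, 0, 0, 0, 0.03], [0, 0, 0, 0, 0.03], [0, 0, 0, 0, 0.03]],
], force=25)

```text
t: 11.85
position: [0.4997, 0.0313, -0.0086]
tool_rot: [179.8, 0.0, -13.9]
contact_force: [-2.6, -7.6, 5.1]
width: 0.405
gripper_force: 27.4
```

Call:
arm_command([
  [[0, 0.001, 0, 0, 0.03], [0, 0.002, 0, 0, 0.03], [0, 0.002, 0, 0, 0.03], [0, 0.002, 0, 0, 0.03]],
])

```text
t: 12.35
position: [0.4998, 0.0313, -0.0086]
tool_rot: [180.0, -0.0, -13.9]
contact_force: [-3.2, -2.4, 5.7]
width: 0.407
gripper_force: 26.8
```

```bash
python3 - <<'E'
from h import *
s=env.read_state(); print(s['position'],s['tool_rot'],s['width']*85.4,s['gripper_force'],s['contact_force'],s['moment'])
E
```

```text
[ 0.49975012  0.03127892 -0.00861888] [ 1.79969752e+02 -3.21506590e-02 -1.39129190e+01] 34.76970118481722 26.79708056151867 [-3.23794722 -2.39391785  5.66705365] [-0.77616962  1.07463698 -0.0990779 ]
```

Call:
arm_command([
  [[0, 0, 0, 0, 0.0854], [0, 0, 0, 0, 0.0854], [0, 0, 0, 0, 0.0854], [0, 0, 0, 0, 0.0854], [0, 0, -0.04, 0, 0.0854], [0, 0, -0.1, 0, 0.0854], [0, 0, -0.15, -0.15, 0.07], [0.02, 0.04, -0.15, -0.33, 0.06], [0.05, 0.07, -0.15, -0.5, 0.05], [0.06, 0.079, -0.15, -0.65, 0.05]],
])

```text
t: 13.6
position: [0.5393, -0.0613, 0.1402]
tool_rot: [180.0, 0.0, 23.5]
contact_force: [0.4, 0.4, 0.2]
width: 0.587
gripper_force: 0.0
```

Call:
arm_command([
  [[0, 0, 0, -0.17, 0.05], [0, 0, 0, -0.34, 0.05], [0, 0, 0, -0.5, 0.05], [0, 0, 0, -0.65, 0.05], [0, 0, 0, -0.65, 0.05], [0, 0, 0, -0.65, 0.05]],
])

```text
t: 14.35
position: [0.5388, -0.0595, 0.1405]
tool_rot: [-180.0, 0.0, 60.4]
contact_force: [-0.0, -0.5, 0.2]
width: 0.584
gripper_force: 0.0
```

```bash
python3 - <<'E'
from h import *
s=env.read_state(); print(s['position'],s['tool_rot'],s['width']*85.4,s['contact_force'])
snap('top','t4.png'); snap('scene','s4.png')
t=cv2.imread('pics/raw_t4.png')[150:230,210:290]; c=cv2.imread('pics/raw_s4.png')[150:230,215:295]
cv2.imwrite('pics/m4.png',np.hstack([cv2.resize(i,(400,400),interpolation=cv2.INTER_CUBIC) for i in(t,c)]))
# block at z=.07 if visible
def rect(f,n,z,x0,y0,x1,y1):
    g=cv2.imread(f).min(2); m=(g[y0:y1,x0:x1]>170).astype(np.uint8)
    N,l,st,ce=cv2.connectedComponentsWithStats(m); i=1+st[1:,4].argmax()
    ct=max(cv2.findContours((l==i).astype(np.uint8),0,1)[0],key=cv2.contourArea)[:,0]
    W=np.array([px2w(n,x0+u,y0+v,z)[:2] for u,v in ct],np.float32)*1000
    print(cv2.minAreaRect(W))
rect('pics/raw_t4.png','top',.07,225,175,256,222)
E
```

```text
[ 0.53882251 -0.05950375  0.14046582] [-1.79998862e+02  5.90246880e-03  6.04119103e+01] 49.847131299331146 [-0.03363826 -0.45154251  0.1819349 ]
((497.6782531738281, 33.93288803100586), (36.965091705322266, 79.94113159179688), 76.17398071289062)
```

Measured in the top camera, the block now sits at (497.7, 33.9) mm with yaw -13.8. The fixed block measured (497.5, 34.2) mm and -14.0, so they are flush. Next I'll pinch the knob.

Call:
arm_command([
  [[0, 0, 0.03, 0, 0.05], [0, 0, 0.06, 0, 0.05], [0, 0, 0.078, 0, 0.05], [0, 0, 0.0845, 0, 0.05], [0, 0, 0.0845, 0, 0.05], [0, 0, 0.0845, 0, 0.005], [0, 0, 0.0845, 0, 0.005], [0, 0, 0.0845, 0, 0.005], [0, 0, 0.0845, 0, 0.005], [0, 0, 0.0845, 0, 0.005]],
], force=20)

```text
t: 15.7
position: [0.5395, -0.0596, 0.0571]
tool_rot: [179.9, -0.0, 60.6]
contact_force: [-0.3, -0.2, 5.5]
width: 0.175
gripper_force: 21.9
```

Call:
arm_command([
  [[0.0008, -0.0114, 0, 0.14, 0.005], [0.0032, -0.0227, 0, 0.28, 0.005], [0.0071, -0.0334, 0, 0.42, 0.005], [0.0125, -0.0436, 0, 0.56, 0.005], [0.0193, -0.0528, 0, 0.7, 0.005], [0.0273, -0.0611, 0, 0.84, 0.005], [0.0363, -0.0681, 0, 0.98, 0.005], [0.0463, -0.0738, 0, 1.12, 0.005], [0.0463, -0.0738, 0, 1.12, 0.005]],
])

```text
t: 16.82
position: [0.4973, 0.0172, 0.057]
tool_rot: [180.0, -0.0, -3.7]
contact_force: [-3.4, 0.1, 7.9]
width: 0.176
gripper_force: 22.1
```

Call:
arm_command([
  [[0.0001, -0.0041, 0, 0.05, 0.005], [0.0004, -0.0082, 0, 0.1, 0.005], [0.0008, -0.0115, 0, 0.14, 0.005], [0.0013, -0.0147, 0, 0.18, 0.005], [0.0013, -0.0147, 0, 0.18, 0.005]],
])

```text
t: 17.45
position: [0.4995, 0.0312, 0.0571]
tool_rot: [180.0, -0.0, -13.9]
contact_force: [-3.1, -0.7, 7.8]
width: 0.178
gripper_force: 22.1
```

Now a small push to make sure it is on the end stop.

Call:
arm_command([
  [[0, -0.001, 0, 0, 0.005], [0, -0.002, 0, 0, 0.005], [0, -0.003, 0, 0, 0.005], [0, -0.003, 0, 0, 0.005]],
])

```text
t: 17.95
position: [0.4994, 0.0314, 0.057]
tool_rot: [179.7, 0.0, -14.0]
contact_force: [-4.0, -10.7, 8.3]
width: 0.179
gripper_force: 22.3
```

Call:
arm_command([
  [[0, 0.002, 0, 0, 0.005], [0, 0.002, 0, 0, 0.05], [0, 0.002, 0, 0, 0.05], [0, 0.002, 0, 0, 0.05], [0, 0.002, 0, 0, 0.05], [0, 0.002, -0.03, 0, 0.05], [0, 0.002, -0.08, 0, 0.05], [-0.02, 0.05, -0.12, 0, 0.05], [-0.05, 0.11, -0.12, 0, 0.05], [-0.06, 0.16, -0.12, 0, 0.05]],
])

```text
t: 19.2
position: [0.4026, -0.1071, 0.177]
tool_rot: [-179.9, -0.1, -13.8]
contact_force: [1.4, -1.8, -0.3]
width: 0.581
gripper_force: 0.0
```

```bash
python3 - <<'E'
from h import *
s=env.read_state(); print(s['position'],s['contact_force'])
t=read_camera('top')[:,:,::-1]; c=read_camera('scene')[:,:,::-1]
cv2.imwrite('pics/m5.png',np.hstack([cv2.resize(i,(400,400),interpolation=cv2.INTER_CUBIC) for i in(t[150:220,210:280],c[150:220,215:285])]))
E
```

```text
[ 0.40260827 -0.10705293  0.17696228] [ 1.36901908 -1.8267036  -0.340892  ]
```

View pics/m5.png

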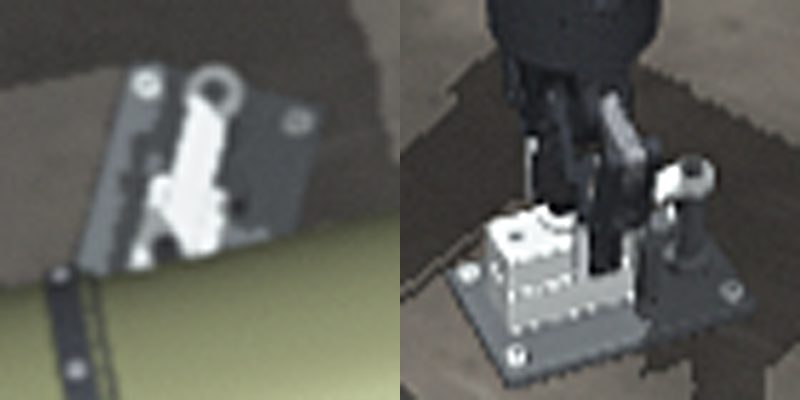

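The view shows the keeper lying along the stack (top view from (210,90) to the knob at (160,245)), and the two blocks flush in the side view. I'll check the knob position numerically, then sign off.

```bash
python3 - <<'E'
from h import *
print(px2w('top',210+160*70/400-.4,150+245*70/400-.4,.115))
E
```

```text
[0.49983338 0.03685943 0.115     ]
```

Call:
arm_command([
  [[0, 0.04, 0, 0, 0.05], [0, 0.08, -0.02, 0, 0.05], [0, 0.12, -0.02, 0, 0.05], [0, 0.12, -0.02, 0, 0.05], [0, 0.12, -0.02, 0, 0.05]],
])

```text
t: 19.92
position: [0.3748, -0.2225, 0.1957]
tool_rot: [-180.0, 0.0, -13.9]
contact_force: [-0.3, 0.1, 1.1]
width: 0.586
gripper_force: 0.0
```

```bash
python3 - <<'E'
from h import *
read_camera('top')
s=env.read_state(); print(s['t'],s['position'],s['contact_force'],abs(s['qvel']).max())
im=read_camera('top'); g=im.min(2)
x0,y0,x1,y1=225,175,256,222
m=((g[y0:y1,x0:x1]>170)).astype(np.uint8)
pts=cv2.findNonZero(m)[:,0]; W=np.array([px2w('top',x0+u,y0+v,.07)[:2] for u,v in pts],np.float32)*1000
print(cv2.minAreaRect(W))
d=(im.max(2)[y0:y1,x0:x1]<60).astype(np.uint8); N,l,st,ce=cv2.connectedComponentsWithStats(d)
for i in range(1,N):
    if st[i,4]>5: print(st[i,4],px2w('top',x0+ce[i][0],y0+ce[i][1],.115))
E
```

```text
19.975 [ 0.37492501 -0.22218876  0.19577102] [-0.68408327  0.16225302  0.10179431] 0.6038164428375189
((546.830078125, 22.43799591064453), (16.334461212158203, 21.311647415161133), 0.5317003130912781)
```

```bash
python3 -c "
from workcell import env
print(env.sign_off())"
```

```text
the job is handed in; nothing more can be done
None
```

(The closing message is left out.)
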